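# Hold a drilled plate ready in the open bench vice

### The arm

A 6-joint arm with a two-finger parallel gripper is mounted at the origin on the work surface. World frame = base frame: x ahead of the robot, y to its left, z up, the work surface at z = 0. Lengths are in m, angles in rad, forces in N, time in s.
With the tool pointing down it reaches from about 0.35 to 0.8 m from the base axis. Payload 7.3 kg.
Tool frame: the origin (TCP) lies at the centre of the arm's flange, where the gripper is bolted on; the fingertips stand 173 mm ahead of it and the grasp point (between the pads) lies 155 mm ahead of it (env.nose_length is the distance from the TCP to the fingertips, in m); z points along the fingers, y is the direction in which the jaws open and shut (so a half turn about z gives the same grasp; the last joint's range is limited). The gripper opens to 85 mm and grips with 20 to 120 N. Pads are 22 mm wide; open, the fingers measure 114 mm over their backs; the gripper's body (76 mm by 85 mm) begins 54 mm behind the grasp point. The pads swing forward as they close: fully open they stand 13 mm farther back than shut.
Start: joints at [-1.448, 0.342, 1.524, -0, 1.275, -0.146], TCP at [0.139, -0.506, 0.405] pointing down, gripper open.
Joint ranges: [-2.53, 2.53], [-0.77, 2.02], [0.04, 2.7], [-1, 4.14], [0.28, 2.66], [-3.11, 3.11]. Speed limits (rad/s): [2.57, 2.57, 3.14, 3.14, 3.14, 3.14].

### API

Orientations are given as a 3x3 rotation matrix whose columns are the frame's x, y, z axes.
In Python, from rig import env gives the robot as it stands.
- The arm moves only by the shell command python3 -m jog 'ROWS' [FORCE]. ROWS is JSON, one flat list of numbers, 5 for each row, row after row: the opening, from 0 (shut) to 1 (fully open), then the shift along the tool's x, y, z in mm, then the turn about the tool's z in degrees. A call has 1 to 5 rows; each row is the pose to reach, as a shift and turn from the pose commanded when the call began, along the tool's axes at that moment; what a row does not reach only later rows make up. A row lasts 1/8 s, in which the tool goes at most 62.5 mm and 10.7 degrees, less where a joint would pass 70% of its speed; a pose out of reach is approached as far as the arm can. A call with a gripper value outside its range is refused whole. The fingers move at their own pace and stop on an object; FORCE is the grip in N (left out, the last holds). Time passes only in rows, so rows that repeat a pose let the fingers close. It gives the time, the measured TCP pose, the force and the opening at its end, in the units of the state.
- env.get_state(): the state, without advancing time (a new reading comes with each control period).
- env.snapshot(name): name is "side" or "top"; returns the picture (480x640x3 uint8, red, green, blue); there is no depth.
- env.camera_model(name): a dict with "fov_y" (degrees; the focal length in pixels is half the picture's height over the tangent of half this angle, whatever the lens; pixels are square), "cx", "cy" (the principal point, pixels), "k1" (the pictures are not rectified: a ray, as slopes to the right and down, at radius r is drawn at 1 + k1 r^2 times it, then the intrinsics apply), "eye" and "rotation" of the camera in the world. Camera axes: x right, y up, looking along -z (the intrinsics and any distortion apply to the point x, -y, -z); pixel columns grow to the right and rows downward; lengths in m; the calibration is good to about 2 mm. A picture is of the moment at which its call begins. camera_model takes no time and is no camera call.
- env.job_done(): hands the job in, once; it reports no verdict.
The state is a dict: "clock": time; "joint_pos": joint angles; "joint_vel": joint speeds; "joint_efforts": joint torques, N m; "tool_pos": TCP position; "orientation": TCP orientation; "ft_force": force on the tool from outside, world axes, zero at the start; "ft_torque": the same for the moment, N m; "width": opening from 0.0 (shut) to 1.0 (fully open).
Only numpy, scipy, OpenCV 4.12 (cv2) and the standard library are available. Lean on these libraries where they do the work, as an engineer would, in place of code of your own. Each camera call takes 0.05 s, during which the arm holds its last target.

### The job

Draw the tall drilled steel plate straight up out of its slot in the green rack and hold it for me in the open bench vice: upright and level, square with the jaws, midway along them and between them, with the lower third of the plate (about 40 mm) down below the tops of the jaws and touching nothing but your gripper. Keep it upright all the way, do not knock the vice or disturb the other plates and tools, and finish still holding it there dead still, so that I can wind the jaws shut on it.

Things in the scene. Friction and masses are not known exactly. Their poses are not given: they have to be found in the camera images.
- plate_mid (a point): Centre of the loose bright steel plate to hold: 90 mm wide, 120 tall, 6 thick, about 0.5 kg, the tallest in the rack, with two 12 mm holes 30 mm either side of its middle and 18 mm below its top edge. It stands on edge, free to slide straight up. Axes: x across its thickness, y along its width, z up; top edge 60 mm above, bottom edge 60 mm below.
- plate: The same plate: origin at the middle of its bottom edge, axes as plate_mid.
- rack: Green slotted rack fixed to the bench, 182 x 118 mm, 65 mm high; origin under its centre. Four slots, 42 mm apart along its x, each hold one plate on edge (thickness along x, width along y). Pairs of guide bars 10 mm apart hold only the outer 12 mm of the plate's upright sides, from the rack floor (10 mm above the bench) up to 65 mm: a plate must rise 55 mm to be out.
- vise: Blue bench vice fixed to the bench; origin on the bench under its mouth. x: along the screw, from fixed to moving jaw; y: along the jaws; z up. Jaws 115 mm wide, tops level, 168 mm above the bench. Reaches about 155 mm from the origin to its rear (-x) and 140 mm to its screw handle (+x). The slide bar's top lies 72 mm below the jaw tops.
- vise_jaw (a joint): Opening of the vice between its jaw faces, in m: 0 shut, 0.055 to 0.075 at the start. Screw driven and stiff: it is not to be pushed.
- fixed_jaw (a point): Middle of the top edge of the fixed jaw's gripping face (faces the vice's +x); axes as the vice.
- moving_jaw (a point): Middle of the top edge of the moving jaw's gripping face (faces the vice's -x); axes as the vice. The mouth's centre is half-way between the two jaw points.
- blank_red: Red painted plate in another slot, undrilled, 90 x 6 mm, 74 mm tall; origin mid bottom edge.
- blank_dark: Dark plate in another slot, undrilled, 90 x 6 mm, 66 mm tall; origin mid bottom edge.
- blank_yellow: Yellow painted plate in another slot, undrilled, 90 x 6 mm, 70 mm tall; origin mid bottom edge.
- hammer: Hammer lying on the bench, about 0.3 m long; origin near its middle, on the bench. To be left alone.
- spray_can: Orange spray can, 66 mm across, 190 mm tall, standing; origin under it. To be left alone.
- grinder: Yellow and black cordless angle grinder lying on the bench, about 0.33 m long, 70 mm high; origin under its middle. To be left alone.
- magnet: Red welding magnet, arrow-shaped, 100 mm, 18 mm high, lying flat; origin under its middle. To be left alone.
- bolt_tray: Grey tray of bolts, 150 x 100 x 40 mm; origin under its middle. To be left alone.
Things that resemble listed ones, but are neither listed nor needed, are in the scene too. What is shaped like the plate but purple is not meant.

How it is judged:
On the way:
1. the plate has been slid up clear of the rack, upright and held in the gripper (z of plate_mid in the frame of rack above 0.127 m and angle between plate_mid's own z axis and vertical below 0.2 rad and contact force between plate and the fingers above 2 N and contact force between plate and rack below 0.3 N), for 0.2 s.
At the end, for the whole second after the job is handed in: Held by the gripper alone, still, lower edge 23 to 57 mm below the jaw tops, plate mid-plane at least 10 mm from each jaw face, within 16 mm of the middle along the jaws, upright within 0.10 rad, square within 0.14 rad, not touching the vice; other plates and tools moved less than 25 mm (z of plate_mid in the frame of fixed_jaw between 0.003 and 0.037 m and x of plate_mid in the frame of fixed_jaw above 0.01 m and x of plate_mid in the frame of moving_jaw below -0.01 m and y of plate_mid in the frame of fixed_jaw between -0.016 and 0.016 m and angle between plate_mid's own z axis and vertical below 0.1 rad and angle between the x axis of plate_mid and the x axis of vise, either way round below 0.14 rad and contact force between plate and vise below 0.3 N and contact force between plate and the fingers above 2 N and linear speed of plate below 0.015 m/s and angular speed of plate below 0.08 rad/s and distance of each of blank_red, blank_dark, blank_yellow, hammer, spray_can, grinder, magnet, bolt_tray from where it was at the start of the episode below 0.025 m); the arm keeps its last pose, push and grip.
It fails at once if the drilled plate is tipped more than 20 degrees (angle between plate_mid's own z axis and vertical above 0.35 rad).
It fails at once if the plate or the robot knocks the vice (over 15 N) (contact force between any of plate, the fingers, the arm and vise above 15 N).
It fails at once if another plate or a tool on the bench is disturbed by more than 25 mm (distance of any of blank_red, blank_dark, blank_yellow, hammer, spray_can, grinder, magnet, bolt_tray from where it was at the start of the episode above 0.025 m).
It also fails if it takes over 48 s, if anything falls off the work surface, if the arm or the gripper's body presses on something with over 40 N, if the wrist force passes 120 N, or if a joint passes its speed limit or range.

## Working session

There is one attempt and no reset: what is moved stays moved. The work goes in short steps, Python scripts to look and compute and a shell command to move; the robot and the scene stay as the last step left them, time stands still between calls to the robot, and variables do not carry over. Pictures are saved under pics/ and viewed, and the job is handed in when it is done.

```bash
ls; mkdir -p pics; python3 - <<'E'
from rig import env
import cv2
for n in("side","top"):
    im=env.snapshot(n); cv2.imwrite(f"pics/{n}0.png",im[:,:,::-1]); print(n,env.camera_model(n))
print(env.get_state(), env.nose_length)
E
```

```text
pics
side {'fov_y': 50.40599541143378, 'cx': 324.8716072303125, 'cy': 235.00190495900694, 'k1': -0.06765388527987795, 'eye': array([-0.24265041,  0.84551438,  1.14285239]), 'rotation': array([[-0.7451347 ,  0.4503273 , -0.49191421],
       [-0.66691271, -0.50169589,  0.55093437],
       [ 0.00130945,  0.73858416,  0.67416002]])}
top {'fov_y': 44.68214514691729, 'cx': 317.4696025864528, 'cy': 232.2693329377755, 'k1': -0.16583180835193456, 'eye': array([ 0.37357497, -0.032575  ,  1.57278967]), 'rotation': array([[ 0.01663236,  0.99674466, -0.07888878],
       [-0.99974043,  0.01534984, -0.01683607],
       [-0.01557034,  0.07914832,  0.99674124]])}
{'clock': 0.1, 'joint_pos': array([-1.44803819e+00,  3.42626235e-01,  1.52492263e+00,  3.85532329e-05,
        1.27540276e+00, -1.45996707e-01]), 'joint_vel': array([-1.88901739e-04, -1.96751096e-03, -2.29838938e-03,  2.85860272e-04,
       -9.99441172e-05, -1.18358333e-03]), 'joint_efforts': array([ 2.05392731e-03, -4.34446335e+01, -2.46491253e+01, -1.58051357e-04,
        4.63874952e-03, -1.19115572e-05]), 'tool_pos': array([ 0.13941658, -0.50602065,  0.40410882]), 'orientation': array([[ 9.64105274e-01,  2.65520251e-01, -1.29801147e-04],
       [ 2.65520179e-01, -9.64104353e-01,  1.35326817e-03],
       [ 2.34178254e-04, -1.33915781e-03, -9.99999076e-01]]), 'ft_force': array([ 0.65178096, -0.43005315, -0.4461395 ]), 'ft_torque': array([-0.01112642,  0.05076019,  0.02169902]), 'width': 1.0000806218702691} 0.1734
```

View pics/side0.png

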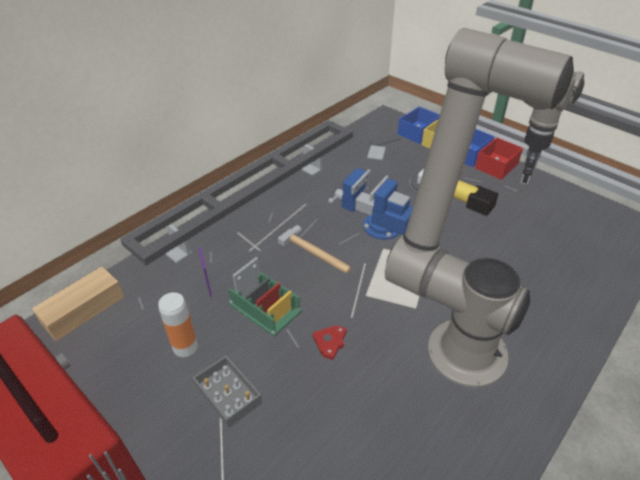

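View pics/top0.png

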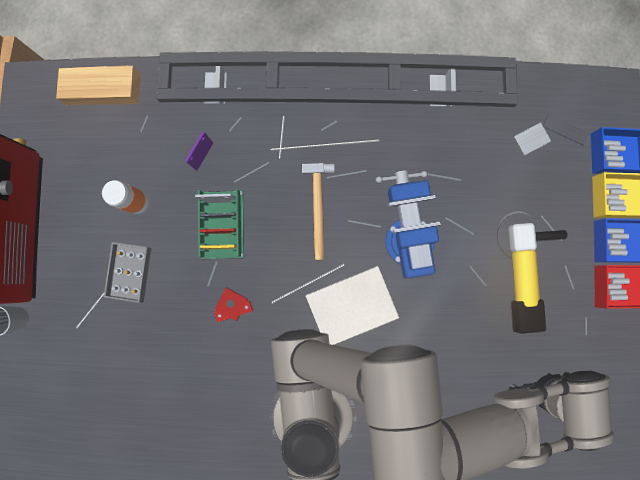

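The side view shows the rack with the drilled plate in its far slot near (245,272) and the vice near (380,205). The top view shows the rack at (220,225), with the drilled plate's edge near (213,195), and the vice mouth near (412,213). I'll enlarge both.

```bash
python3 - <<'E'
import cv2
a=cv2.imread("pics/top0.png");b=cv2.imread("pics/side0.png")
def c(im,x,y,w,h,s,n):
    cv2.imwrite(n,cv2.resize(im[y:y+h,x:x+w],None,fx=s,fy=s,interpolation=cv2.INTER_CUBIC))
c(a,180,175,80,100,6,"pics/tr.png")
c(a,370,160,80,130,4.5,"pics/tv.png")
c(b,220,245,90,90,6,"pics/sr.png")
c(b,325,160,100,85,7,"pics/sv.png")
E
```

```text
(no output)
```

View pics/tr.png

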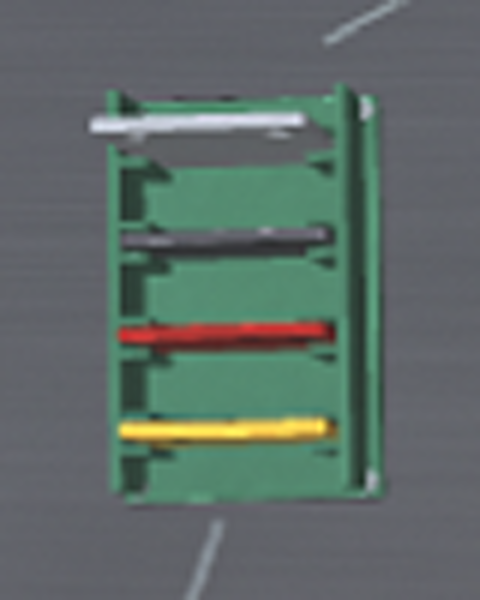

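View pics/tv.png

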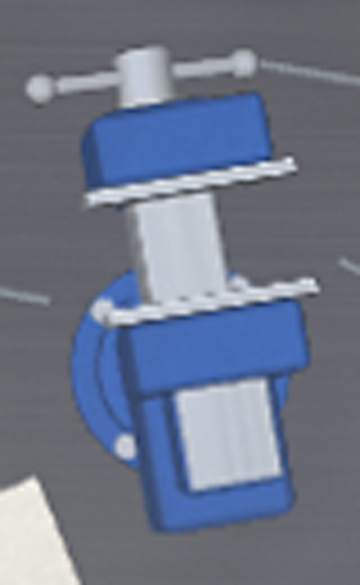

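View pics/sr.png

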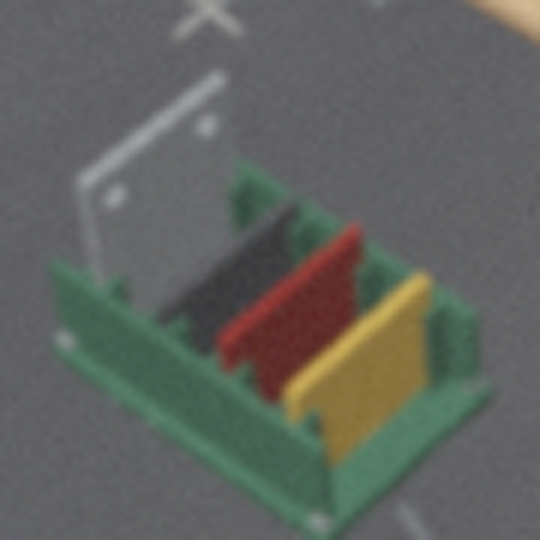

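View pics/sv.png

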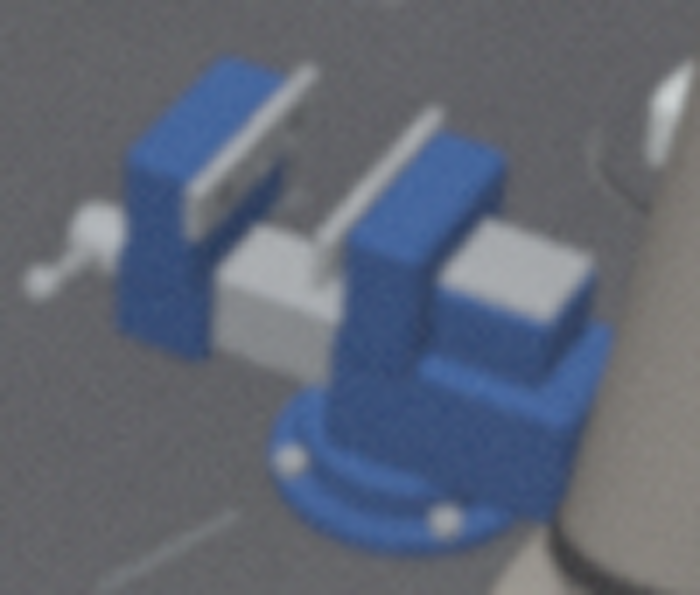

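```bash
cat > h.py <<'E'
import numpy as np, cv2
from rig import env
def ray(n,u,v):
    m=env.camera_model(n); f=240/np.tan(np.radians(m['fov_y'])/2)
    K=np.array([[f,0,m['cx']],[0,f,m['cy']],[0,0,1]])
    p=cv2.undistortPoints(np.array([[[u,v]]],float),K,np.array([m['k1'],0,0,0]))[0,0]
    d=m['rotation']@np.array([p[0],-p[1],-1]); return m['eye'],d
def atz(n,u,v,z):
    e,d=ray(n,u,v); return e+d*(z-e[2])/d[2]
def tri(a,b):
    e1,d1=ray('top',*a); e2,d2=ray('side',*b)
    t=np.linalg.lstsq(np.c_[d1,-d2],e2-e1,rcond=None)[0]
    p,q=e1+t[0]*d1,e2+t[1]*d2; return (p+q)/2,np.linalg.norm(p-q)
def proj(n,P):
    m=env.camera_model(n); f=240/np.tan(np.radians(m['fov_y'])/2)
    c=m['rotation'].T@(np.asarray(P)-m['eye']); x,y=c[0]/-c[2],-c[1]/-c[2]
    s=1+m['k1']*(x*x+y*y); return np.array([m['cx']+f*x*s,m['cy']+f*y*s])
def cr(x0,y0,s,u,v): return x0+(u+.5)/s-.5,y0+(v+.5)/s-.5
E
python3 - <<'E'
from h import *
np.set_printoptions(precision=4,suppress=True)
T=lambda u,v:cr(180,175,6,u,v); S=lambda u,v:cr(220,245,6,u,v)
V=lambda u,v:cr(370,160,4.5,u,v); W=lambda u,v:cr(325,160,7,u,v)
print("plate top ends",atz('top',*T(91,124),.13),atz('top',*T(304,119),.13))
print(" side",atz('side',*S(222,77),.13),atz('side',*S(80,183),.13))
print("tri",tri(T(91,124),S(222,77)),tri(T(304,119),S(80,183)))
for nm,a in dict(darkL=(122,241,.076),darkR=(328,235,.076),yelL=(120,431,.08),yelR=(336,426,.08),redL=(120,336,.084),redR=(333,328,.084)).items(): print(nm,atz('top',*T(*a[:2]),a[2]))
for nm,a in dict(mvL=(86,197),mvR=(296,160),fxL=(105,314),fxR=(318,282)).items(): print(nm,atz('top',*V(*a),.168))
for nm,a in dict(mvL=(187,192),mvR=(316,70),fxL=(316,243),fxR=(434,108)).items(): print(nm,'side',atz('side',*W(*a),.168))
E
```

```text
plate top ends [0.5766 0.3026 0.13  ] [0.5796 0.2122 0.13  ]
 side [0.577  0.2159 0.13  ] [0.5746 0.3052 0.13  ]
tri (array([0.5464, 0.2699, 0.1984]), np.float64(0.05151940669374988)) (array([0.6128, 0.2464, 0.0505]), np.float64(0.058811969519468606))
darkL [0.5331 0.2996 0.076 ]
darkR [0.5369 0.2093 0.076 ]
yelL [0.4503 0.2969 0.08  ]
yelR [0.4541 0.2029 0.08  ]
redL [0.4911 0.2973 0.084 ]
redR [0.4959 0.2047 0.084 ]
mvL [ 0.5577 -0.1805  0.168 ]
mvR [ 0.5799 -0.2946  0.168 ]
fxL [ 0.4945 -0.1911  0.168 ]
fxR [ 0.5137 -0.3065  0.168 ]
mvL side [ 0.5567 -0.1749  0.168 ]
mvR side [ 0.5723 -0.2893  0.168 ]
fxL side [ 0.4902 -0.1844  0.168 ]
fxR side [ 0.5125 -0.3021  0.168 ]
```

```bash
cat >> h.py <<'E'
def go(x,y,z,yaw):
    s=env.get_state(); R=s['orientation']; d=R.T@(np.array([x,y,z])-s['tool_pos'])*1000
    cur=np.arctan2(R[1,0],R[0,0]); t=-np.degrees((yaw-cur+np.pi)%(2*np.pi)-np.pi)
    print(s['clock'],'shift mm',d.round(1),'turn',round(t,2),'dist',np.linalg.norm(d).round(1))
E
python3 - <<'E'
from h import *
go(.42,-.30,.45,1.2)
E
```

```text
0.1 shift mm [ 325.2 -124.2  -45.6] turn -53.36 dist 351.1
```

```bash
python3 -m jog '[1,55,-21,-9,-10, 1,110,-42,-18,-20, 1,165,-63,-27,-30, 1,220,-84,-36,-40, 1,275,-105,-45,-50]'; python3 -c "
from h import *
go(.42,-.30,.45,1.2);go(.56,.05,.45,1.61)"
```

```text
clock: 0.72
tool_pos: [0.3779, -0.3305, 0.4498]
orientation: [[0.411, 0.912, -0.0], [0.912, -0.411, 0.0], [0.0, -0.0, -1.0]]
ft_force: [0.1, -1.3, 0.4]
width: 1.0
0.725 shift mm [45.1 25.8 -0.2] turn -3.03 dist 51.9
0.725 shift mm [ 4.217e+02  9.500e+00 -2.000e-01] turn -26.52 dist 421.8
```

```bash
python3 -m jog '[1,60,1,0,-5, 1,120,3,0,-10, 1,180,5,0,-16, 1,240,7,0,-21, 1,300,9,0,-26]'; python3 -c "
from h import *
go(.575,.257,.45,1.610)"
```

```text
clock: 1.35
tool_pos: [0.5103, -0.0609, 0.4495]
orientation: [[-0.027, 1.0, -0.0], [1.0, 0.027, -0.0], [-0.0, -0.0, -1.0]]
ft_force: [0.2, -0.9, 0.0]
width: 1.001
1.35 shift mm [316.1  73.4  -0.6] turn -0.68 dist 324.5
```

```bash
python3 -m jog '[0.7,58,12,0,0, 0.7,116,25,0,-0.3, 0.7,174,38,0,-0.5, 0.7,232,52,0,-0.5, 0.7,280,65,0,-0.6]'; python3 -m jog '[0.7,0,0,0,0, 0.7,0,0,0,0]';  python3 - <<'E'
from h import *
go(.577,.259,.45,1.610)
for n in("side","top"):
    im=env.snapshot(n); cv2.imwrite(f"pics/{n}1.png",im[:,:,::-1])
E
```

```text
clock: 1.98
tool_pos: [0.5679, 0.221, 0.4492]
orientation: [[-0.036, 0.999, -0.001], [0.999, 0.036, -0.0], [-0.0, -0.001, -1.0]]
ft_force: [0.7, -1.0, -0.4]
width: 0.695
clock: 2.22
tool_pos: [0.5678, 0.2186, 0.449]
orientation: [[-0.035, 0.999, -0.001], [0.999, 0.035, -0.001], [-0.001, -0.001, -1.0]]
ft_force: [0.4, 0.5, 0.1]
width: 0.698
2.225 shift mm [40.1 10.6 -1. ] turn -0.22 dist 41.5
```

```bash
python3 -m jog '[0.7,20,5,30,0, 0.7,40,10,75,0, 0.7,40,10,100,0, 0.7,40,10,120,0, 0.7,40,10,120,0]';  python3 - <<'E'
from h import *
go(.577,.259,.257,1.610)
b=[]
im=env.snapshot('side')[:,:,::-1]; t=env.snapshot('top')[:,:,::-1]
cv2.imwrite("pics/s2.png",cv2.resize(im[180:340,180:340],None,fx=3.7,fy=3.7,interpolation=2))
cv2.imwrite("pics/t2.png",cv2.resize(t[150:300,150:300],None,fx=3.7,fy=3.7,interpolation=2))
E
```

```text
clock: 2.95
tool_pos: [0.5764, 0.2576, 0.3283]
orientation: [[-0.033, 0.999, -0.003], [0.999, 0.033, -0.001], [-0.001, -0.003, -1.0]]
ft_force: [0.3, 0.2, 0.1]
width: 0.698
2.95 shift mm [ 1.4  0.9 71.3] turn -0.34 dist 71.4
```

View pics/s2.png

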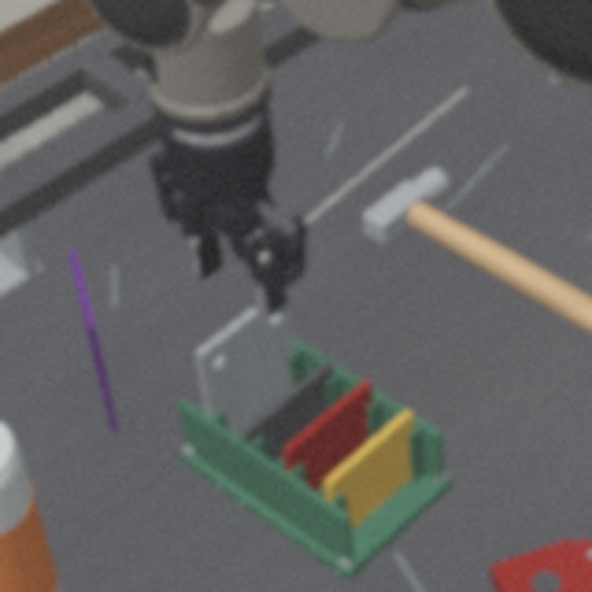

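View pics/t2.png

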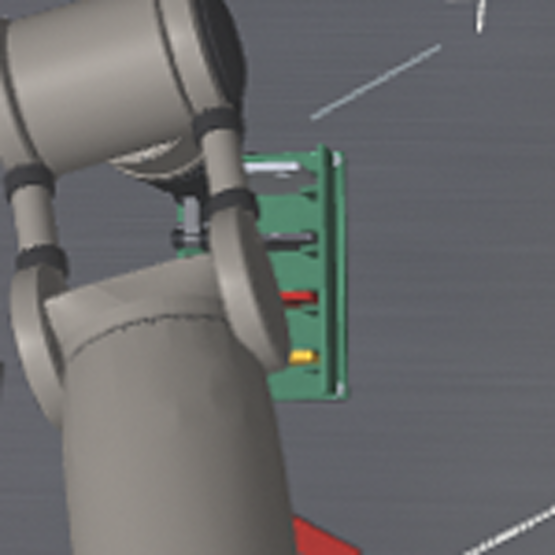

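The fingertips, at about (205,272) and (277,310) in the side crop, straddle the plate's top edge, which runs from (198,350) to (262,308). I'll descend.

```bash
python3 -m jog '[0.7,1,1,25,-0.3, 0.7,1,1,50,-0.3, 0.7,1,1,65,-0.3, 0.7,1,1,71,-0.3, 0.7,1,1,71,-0.3]';  python3 - <<'E'
from h import *
go(.577,.259,.257,1.610)
im=env.snapshot('side')[:,:,::-1]
cv2.imwrite("pics/s3.png",cv2.resize(im[220:320,200:320],None,fx=6,fy=6,interpolation=2))
E
```

```text
clock: 3.68
tool_pos: [0.5777, 0.26, 0.2592]
orientation: [[-0.04, 0.999, 0.001], [0.999, 0.04, 0.0], [0.0, 0.001, -1.0]]
ft_force: [0.7, 0.3, -0.1]
width: 0.699
3.675 shift mm [-0.9 -0.7  2.2] turn 0.04 dist 2.5
```

View pics/s3.png

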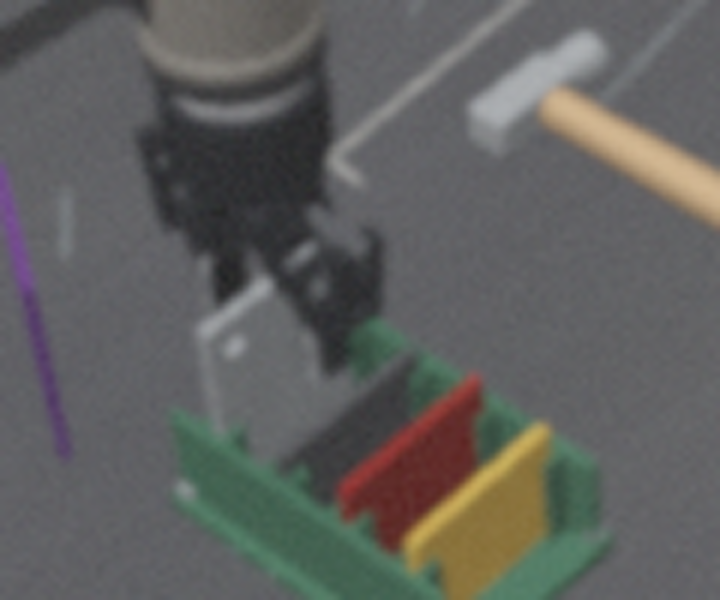

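The near finger at (335,360) is in front of the plate and the far one at (230,285) is behind it. I'll close gently and watch the wrist force.

```bash
python3 -m jog '[0.3,0,0,0,0, 0,0,0,0,0, 0,0,0,0,0, 0,0,0,0,0, 0,0,0,0,0]' 25; python3 -m jog '[0,0,0,0,0, 0,0,0,0,0, 0,0,0,0,0, 0,0,0,0,0]'; python3 -c "
from h import *
s=env.get_state();print(s['ft_force'],s['ft_torque'],s['tool_pos'],s['width']);go(.577,.259,.257,1.61)"
```

```text
clock: 4.35
tool_pos: [0.5775, 0.26, 0.259]
orientation: [[-0.04, 0.999, 0.001], [0.999, 0.04, 0.0], [0.0, 0.001, -1.0]]
ft_force: [0.0, 0.1, 2.8]
width: 0.07
clock: 4.85
tool_pos: [0.5775, 0.26, 0.259]
orientation: [[-0.04, 0.999, 0.001], [0.999, 0.04, 0.0], [0.0, 0.001, -1.0]]
ft_force: [-0.3, 0.6, 5.4]
width: 0.068
[-0.34488256  0.61688049  5.44994343] [-0.00184306  0.11457928 -0.08483832] [0.57754875 0.2600405  0.25900593] 0.06797312237113587
4.85 shift mm [-1.  -0.6  2. ] turn 0.05 dist 2.3
```

```bash
python3 -m jog '[0,0,0,0,0, 0,0,0,0,0, 0,0,0,-2,0, 0,0,0,-6,0, 0,0,0,-10,0]' 60; python3 -c "
from h import *
s=env.get_state();print(s['ft_force'],s['ft_torque'],s['width'])"
```

```text
clock: 5.48
tool_pos: [0.5773, 0.2599, 0.268]
orientation: [[-0.04, 0.999, -0.002], [0.999, 0.04, -0.001], [-0.001, -0.002, -1.0]]
ft_force: [0.4, 0.3, -5.4]
width: 0.06
[ 0.35592657  0.26188087 -5.3912805 ] [-0.00824922 -0.02985202  0.04685821] 0.06012250792376787
```

```bash
python3 -m jog '[0,0,0,-10,0, 0,0,0,-22,0, 0,0,0,-34,0, 0,0,0,-46,0, 0,0,0,-58,0]'; python3 -m jog '[0,0,0,-22,0, 0,0,0,-50,0, 0,0,0,-80,0, 0,0,0,-110,0, 0,0,0,-126,0]';python3 -m jog '[0,0,0,0,0, 0,0,0,0,0]'; python3 - <<'E'
from h import *
s=env.get_state();print(s['ft_force'],s['width'])
im=env.snapshot('side')[:,:,::-1]
cv2.imwrite("pics/s4.png",cv2.resize(im[180:340,180:340],None,fx=3.7,fy=3.7,interpolation=2))
go(.55,0.0,.456,1.66)
E
```

```text
clock: 6.1
tool_pos: [0.5774, 0.26, 0.3277]
orientation: [[-0.04, 0.999, 0.0], [0.999, 0.04, -0.0], [-0.0, 0.0, -1.0]]
ft_force: [0.1, 0.3, -4.7]
width: 0.064
clock: 6.72
tool_pos: [0.5773, 0.26, 0.4553]
orientation: [[-0.04, 0.999, 0.003], [0.999, 0.04, 0.001], [0.001, 0.003, -1.0]]
ft_force: [-0.4, -0.3, -4.6]
width: 0.059
clock: 6.98
tool_pos: [0.5773, 0.26, 0.4517]
orientation: [[-0.04, 0.999, -0.002], [0.999, 0.04, -0.001], [-0.001, -0.002, -1.0]]
ft_force: [-0.3, 0.3, -6.0]
width: 0.059
[-0.25907196  0.34374747 -6.02291809] 0.058746259114934474
7.025 shift mm [-258.6  -37.7   -4.3] turn -2.81 dist 261.4
```

View pics/s4.png

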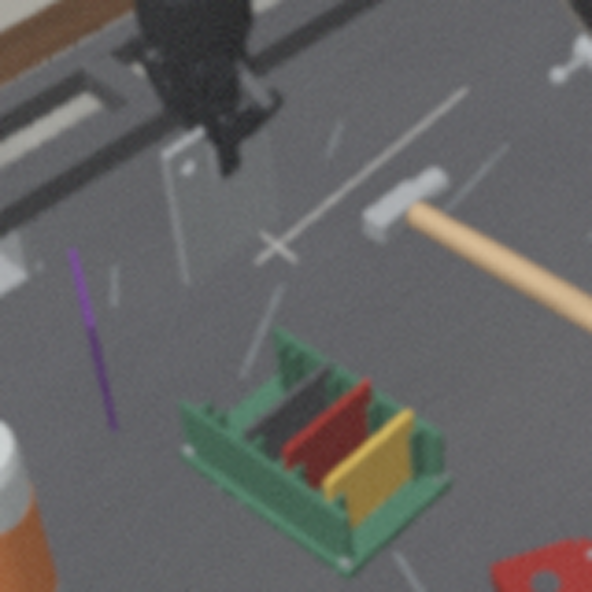

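The plate is clear of the rack, held from its left edge near (165,155) down to (187,280) in the crop. The other plates are still in their slots. I'll carry it to the vice.

```bash
python3 -m jog '[0,-20,-3,-2,0, 0,-60,-9,-6,-1, 0,-110,-16,-8,-1.5, 0,-160,-24,-8,-2, 0,-210,-31,-8,-2.8]'; python3 -m jog '[0,-50,-2,0,-1, 0,-100,-4,0,-1.5, 0,-150,-5,0,-2, 0,-190,-6,0,-2.5, 0,-220,-7,0,-2.5]';python3 -m jog '[0,0,0,0,0, 0,0,0,0,0]'; python3 - <<'E'
from h import *
s=env.get_state();print(s['ft_force'],s['width'])
go(.5347,-.2404,.456,1.571+.172)
E
```

```text
clock: 7.65
tool_pos: [0.5541, 0.0466, 0.4604]
orientation: [[-0.089, 0.996, -0.001], [0.996, 0.089, -0.001], [-0.001, -0.001, -1.0]]
ft_force: [0.9, -0.9, -4.4]
width: 0.065
clock: 8.28
tool_pos: [0.5666, -0.1735, 0.4602]
orientation: [[-0.13, 0.991, -0.001], [0.991, 0.13, -0.0], [-0.0, -0.001, -1.0]]
ft_force: [0.0, 0.4, -4.8]
width: 0.061
clock: 8.52
tool_pos: [0.567, -0.171, 0.4603]
orientation: [[-0.132, 0.991, -0.001], [0.991, 0.132, 0.001], [0.001, -0.001, -1.0]]
ft_force: [0.2, -1.6, -5.2]
width: 0.06
[ 0.15870149 -1.59719621 -5.21308259] 0.06042210683892962
8.525 shift mm [-64.5 -41.2   4.3] turn -2.3 dist 76.7
```

```bash
python3 -m jog '[0,-15,-9,0,-0.6, 0,-35,-22,0,-1.2, 0,-52,-33,0,-1.8, 0,-62,-39,0,-2.3, 0,-64.5,-41,0,-2.3]';python3 -m jog '[0,0,0,0,0, 0,0,0,0,0, 0,0,0,0,0]'; python3 - <<'E'
from h import *
s=env.get_state();print(s['ft_force'],s['width'])
go(.5347,-.2404,.437,1.571+.172)
a=env.snapshot('side')[:,:,::-1];b=env.snapshot('top')[:,:,::-1]
cv2.imwrite("pics/s5.png",cv2.resize(a[130:240,300:430],None,fx=6,fy=5.4,interpolation=2)); cv2.imwrite("pics/full5.png",a)
cv2.imwrite("pics/t5.png",cv2.resize(b[150:290,350:470],None,fx=4,fy=4,interpolation=2)); cv2.imwrite("pics/fullt5.png",b)
E
```

```text
clock: 9.15
tool_pos: [0.5352, -0.24, 0.4608]
orientation: [[-0.172, 0.985, 0.0], [0.985, 0.172, 0.0], [0.0, 0.0, -1.0]]
ft_force: [-0.4, 0.7, -5.0]
width: 0.065
clock: 9.52
tool_pos: [0.5356, -0.2397, 0.4607]
orientation: [[-0.173, 0.985, 0.0], [0.985, 0.173, 0.0], [0.0, 0.0, -1.0]]
ft_force: [-0.3, -0.8, -5.5]
width: 0.066
[-0.27604116 -0.83710804 -5.45964071] 0.06553394036958686
9.525 shift mm [-0.5 -1.  23.7] turn 0.07 dist 23.7
```

View pics/s5.png

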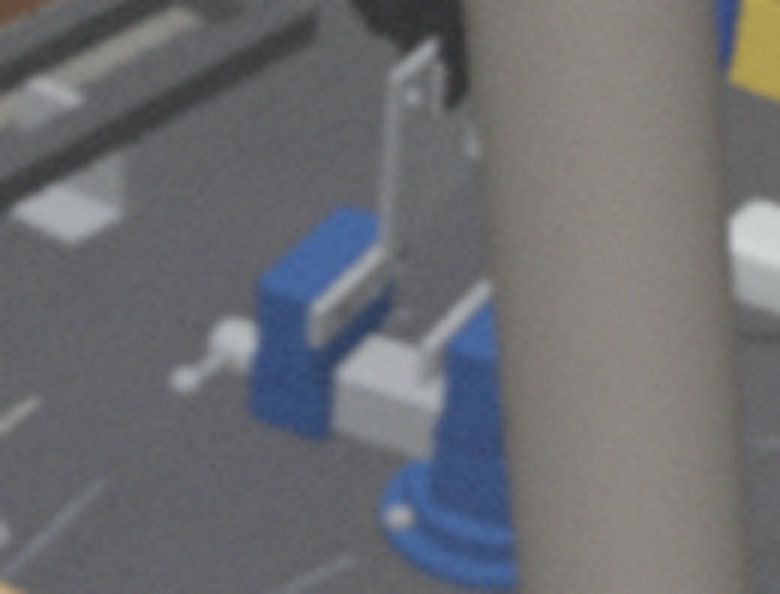

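View pics/t5.png

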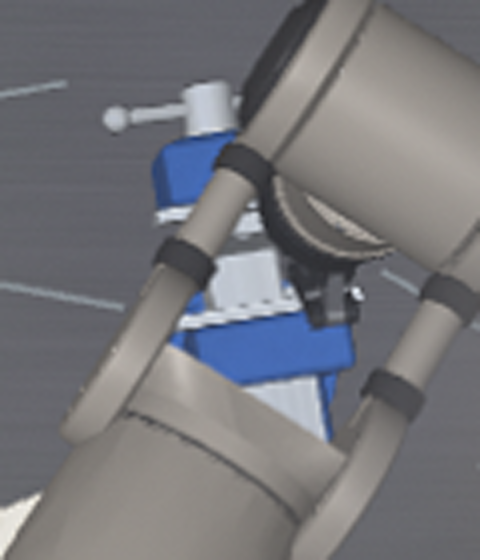

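The side crop shows the plate's left upright edge from about (391,78) at the top to (387,248) at the bottom, standing above the mouth. I'll compare that with the predicted corners.

```bash
python3 - <<'E'
from h import *
s=env.get_state();R=s['orientation'];p=s['tool_pos']
xp=R[:,1];yp=R[:,0]
S=lambda P:(lambda q:(((q[0]-300+.5)*6-.5).round(1),((q[1]-130+.5)*5.4-.5).round(1)))(proj('side',P))
c=np.array([p[0],p[1],0])
for dz,z in(('bot',p[2]-.249),('top',p[2]-.129)):
  for dx in(-.003,.003):
    for yy in (.045,):print(dz,dx,S(c+np.array([0,0,z])+xp*dx+yp*yy))
# drawn jaw points
v=np.array([np.cos(.172),np.sin(.172),0]);w=np.array([-v[1],v[0],0])
for nm,P in(('mv',(.5667,-.2348,.168)),('fx',(.5027,-.246,.168))):print(nm,S(np.array(P)+.0575*w),S(np.array(P)-.0575*w))
E
```

```text
bot -0.003 (np.float64(387.0), np.float64(255.0))
bot 0.003 (np.float64(376.8), np.float64(251.7))
top -0.003 (np.float64(399.6), np.float64(76.0))
top 0.003 (np.float64(388.9), np.float64(72.8))
mv (np.float64(314.0), np.float64(307.4)) (np.float64(417.2), np.float64(211.7))
fx (np.float64(422.6), np.float64(343.5)) (np.float64(522.6), np.float64(244.8))
```

```bash
python3 - <<'E'
import cv2
a=cv2.imread("pics/full5.png")
cv2.imwrite("pics/s5b.png",cv2.resize(a[132:202,340:390],None,fx=8.5,fy=8.5,interpolation=cv2.INTER_CUBIC))
E
```

```text
(no output)
```

View pics/s5b.png

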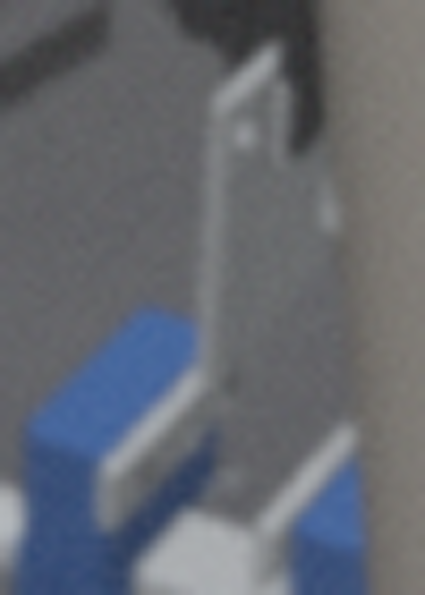

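The plate edge is within about 1 px of the prediction and nearly vertical, and the jaws match too. I'll lower it slowly while watching the force.

```bash
python3 -m jog '[0,0,-1,8,0, 0,0,-1,18,0, 0,0,-1,28,0, 0,0,-1,38,0, 0,0,-1,46,0]';python3 -m jog '[0,0,0,8,0, 0,0,0,18,0, 0,0,0,28,0, 0,0,0,34,0, 0,0,0,38,0]';python3 -m jog '[0,0,0,0,0, 0,0,0,0,0, 0,0,0,0,0, 0,0,0,0,0]'; python3 - <<'E'
from h import *
s=env.get_state();print(s['ft_force'],s['ft_torque'],s['width'])
go(.5347,-.2404,.377,1.571+.172)
a=env.snapshot('side')[:,:,::-1];b=env.snapshot('top')[:,:,::-1]
cv2.imwrite("pics/s6.png",cv2.resize(a[140:230,320:400],None,fx=6.5,fy=6.5,interpolation=2)); cv2.imwrite("pics/full6.png",a)
cv2.imwrite("pics/t6.png",b)
E
```

```text
clock: 10.25
tool_pos: [0.5344, -0.2403, 0.4138]
orientation: [[-0.172, 0.985, -0.001], [0.985, 0.172, 0.0], [0.0, -0.001, -1.0]]
ft_force: [0.1, 0.7, -5.5]
width: 0.059
clock: 10.88
tool_pos: [0.5344, -0.2403, 0.3763]
orientation: [[-0.172, 0.985, -0.0], [0.985, 0.172, 0.0], [0.0, -0.0, -1.0]]
ft_force: [0.5, 1.5, -4.4]
width: 0.057
clock: 11.38
tool_pos: [0.5344, -0.2403, 0.3769]
orientation: [[-0.172, 0.985, 0.0], [0.985, 0.172, -0.0], [-0.0, 0.0, -1.0]]
ft_force: [0.1, 0.1, -4.8]
width: 0.06
[ 0.12558299  0.11987818 -4.8097139 ] [-0.03459391  0.00877856  0.06117721] 0.06047953089818534
11.375 shift mm [-0.1  0.3 -0.1] turn 0.03 dist 0.3
```

View pics/s6.png

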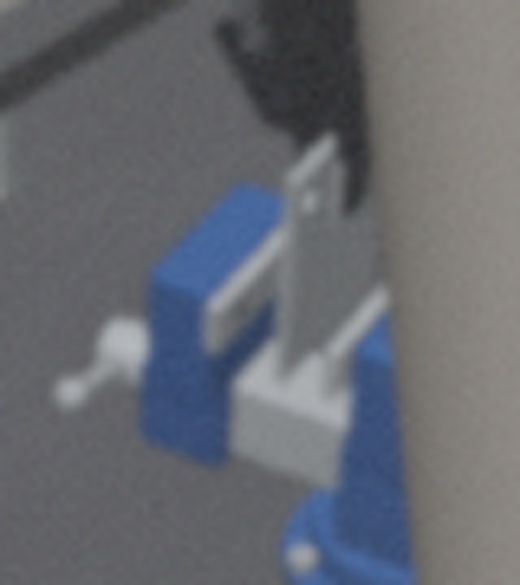

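View pics/t6.png

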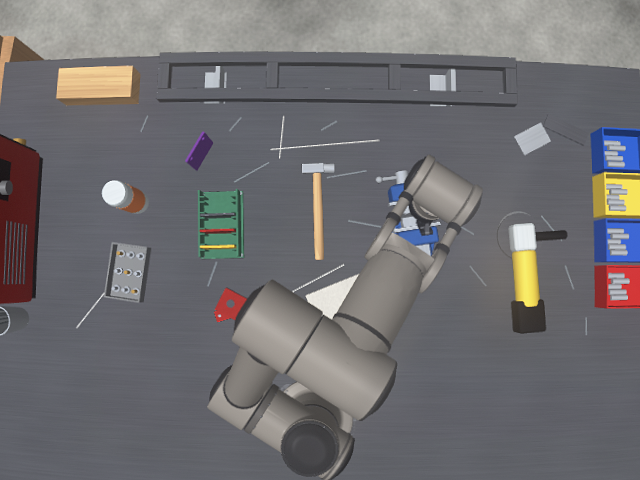

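The side crop shows the plate between the jaws, its left edge running from (290,180) to (283,373), with gaps to both jaw faces. The top view shows all the other tools and plates in their places. One last numeric check.

```bash
python3 - <<'E'
from h import *
s=env.get_state();R=s['orientation'];p=s['tool_pos'];c=np.array([p[0],p[1],0])
S=lambda P:(((proj('side',P)-[320,140]+.5)*6.5-.5).round(1))
for z in(p[2]-.249,p[2]-.129):
  print(z,S(c+[0,0,z]+R[:,0]*.045-R[:,1]*.003),S(c+[0,0,z]+R[:,0]*.045+R[:,1]*.003))
v=np.array([np.cos(.172),np.sin(.172),0]);w=np.array([-v[1],v[0],0])
print([S(np.array(P)+.0575*w) for P in((.5667,-.2348,.168),(.5027,-.246,.168))])
print(s['joint_vel'].round(4))
E
```

```text
0.1277809880627977 [282.7 380.9] [272.  376.9]
0.2477809880627977 [295.7 180. ] [284.5 176.1]
[array([210.2, 305.2]), array([327.9, 348.5])]
[-0.0011  0.0008  0.0016  0.0009  0.0004 -0.0008]
```

```bash
python3 -m jog '[0,0,0,0,0, 0,0,0,0,0, 0,0,0,0,0, 0,0,0,0,0]'; python3 -c "
from rig import env
s=env.get_state();print(s['ft_force'],s['width']);env.job_done()"
```

```text
clock: 11.98
tool_pos: [0.5344, -0.2404, 0.3767]
orientation: [[-0.172, 0.985, 0.0], [0.985, 0.172, -0.0], [-0.0, 0.0, -1.0]]
ft_force: [-0.3, -0.3, -5.5]
width: 0.061
[-0.26085071 -0.26302519 -5.4706273 ] 0.06052019954985944
the job is handed in; nothing more can be done
```

I drew the drilled plate straight up out of the rack, carried it upright to the vice and lowered it into the mouth. I handed the job in at about 12 s, with the plate still held at a 60 N grip setting.

**Last checks that agreed:**
- **Touching nothing else:** the wrist force was about 5 N downward, which is just the plate's weight, so nothing suggests it touches the vice.
- **Position:** from my measurements the tool was within 1 mm of the mouth's centre and square with the jaws to within about 0.1°. The jaw positions from the two cameras differed by up to about 6 mm. By calculation the lower edge is about 40 mm below the jaw tops.
- **Stillness:** joint speeds were below 0.002 rad/s.
- **Other plates and tools:** the others looked undisturbed in the last top view. The arm partly hid the magnet and the vice.

**One small disagreement:** in the side view the plate's lower corner sat about 1 pixel (2–3 mm) from where I predicted. That could be a lean of about 0.02 rad or just reading error. It is well within the 0.10 rad limit, so I left it.

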